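# Scan out of the cure bin and hold its lid up

### The job

We are drawing pre-weighed cure tubs: book it by squeezing the yellow trigger of the bench scanner right in and then letting it go again, with the bin still shut. Then swing the clear lid of the white bin up smoothly - never flung or dropped - to 60 degrees from shut and keep holding it there with the gripper, so that the cook can reach in with both hands; it falls shut by itself, so the job finishes while you are still holding the lid. Leave the jars, the bottle and the tin where they stand.

Things in the scene. Friction and masses are not known exactly. Their poses are not given: they have to be found in the camera images.
- bin: White slant-top bin, fixed to the bench: 260 deep (its x) x 220 wide (its y), front wall 105 high, flat strip at the rear 175 high. Origin: centre of its underside, z up; its front (the lid's handle side, with a red card) faces its -x. A striped paper label is on its -y side. Nine tubs with red caps inside.
- bin_lid (a joint): Opening angle of the bin's lid from shut, rad: 0 shut, 1.047 is 60 degrees, stops at 1.4. Lid: clear panel in a grey frame, 215 long x 226 wide x 8 thick, about 0.4 kg, steel bow handle on top. Shut, it slopes 20 degrees down from its hinge to its front edge, which overhangs the bin's front by 17. The handle swings up and back as it opens. No stay or spring: let go at any angle, it falls shut.
- lid_hinge (a point): Point on the hinge axis at mid width, 55 from the bin's origin along its +x and 175 above the bench. The axis runs along the bin's y.
- lid_handle (a point): Middle of the handle bar: steel rod 12 thick, 120 long, along the bin's y, 42 above the lid's top face, a post at each end (free span 105). In the bin's frame x -131, height 160 shut; x -51, height 329 at 60 degrees open; 187 from the hinge axis. The rod can roll between gripping fingers, so the gripper may stay pointing down.
- scanner: Black pistol-grip scanner lying on its side, strapped in a steel bracket fixed to the bench. Origin on the bench below the grip's head end. Its window looks along its +y, at the bin's label. Head: x 22 to 68, y -50 to 66, 36 to 95 high with the strap. Handle: 34 thick (y), 49 to 79 above the bench, runs from the head to x = -85, raked 7 degrees to -y.
- trigger (a joint): Angle of the yellow trigger, rad: 0 released, 0.34 squeezed right in. Sprung: about 3 N at the pad to start it, 9 N to squeeze it right in; it springs back when let go. The pad then travels about 9 towards the handle.
- trigger_pad (a point): Middle of the trigger's front face, 64 above the bench; x -9, y 12 in the scanner's frame when released. The trigger is a yellow bar 44 long (x), 11 thick, 18 high before the handle, hinged at its head end. Squeeze it towards the scanner's -y with the other finger on the handle's back (y -53 there): 65 over both released, 56 squeezed right in. Free from above.
- clip_jar: Bystander: amber glass jar with steel lid, 76 across, 120 high. Origin at the centre of its underside.
- green_jar: Bystander: green glass jar with steel lid, 68 across, 95 high. Origin at the centre of its underside.
- oil_bottle: Bystander: dark green oil bottle, 64 across, 200 high. Origin at the centre of its underside.
- spice_tin: Bystander: red tin with white cap, 68 across, 100 high. Origin at the centre of its underside.
There are look-alikes about, which are no part of the job. What is meant by the scanner is not blue or orange, and is the larger of those in its own colour.

How it is judged:
By the outcome, as a careful person would: the job done as asked, in the order asked, and still so for the second after the job is handed in, while the arm keeps its last pose, push and grip.
It also fails if it takes over 51 s, if anything falls off the work surface, if the arm or the gripper's body presses on something with over 40 N, if the wrist force passes 120 N, or if a joint passes its speed limit or range.

### The arm

A 6-joint arm with a two-finger parallel gripper is mounted at the origin on the work surface. World frame = base frame: x ahead of the robot, y to its left, z up, the work surface at z = 0. Lengths are in mm, angles in degrees, forces in N, time in s.
With the tool pointing down it reaches from about 350 to 850 mm from the base axis. Payload 8.1 kg.
Tool frame: the origin (TCP) lies at the centre of the arm's flange, where the gripper is bolted on; the fingertips stand 173 mm ahead of it and the grasp point (between the pads) lies 155 mm ahead of it; z points along the fingers, y is the line along which they close (so a half turn about z gives the same grasp; the last joint's range is limited). The gripper opens to 85 mm and grips with 20 to 120 N. Pads are 22 mm wide; open, the fingers measure 114 mm over their backs; the gripper's body (76 mm by 85 mm) begins 54 mm behind the grasp point. The pads swing forward as they close: fully open they stand 13 mm farther back than shut.
Start: joints at [66.727, 7.471, 85.268, -0, 87.261, -4.893], TCP at [189.174, 569.403, 404.692] pointing down, gripper open.
Joint ranges: [-169.43, 169.43], [-51.17, 129.36], [1.28, 143.12], [-76.62, 256.62], [0, 156.53], [-152.29, 152.29]. Speed limits (degrees/s): [136.94, 136.94, 159.86, 180, 180, 180].

### API

Orientations are given as [roll, pitch, yaw] about the fixed x, y, z axes, in that order (R = Rz(yaw) Ry(pitch) Rx(roll)).
In Python, from bench import * gives the robot as it stands.
- The arm moves only by the shell command python3 -m jog 'ROWS' [FORCE]. ROWS is text: rows parted by semicolons, each of 7 numbers parted by spaces: the shift along the tool's x, y, z scaled (see below), then the turn, a rotation vector about the tool's x, y, z scaled (see below), then the closure, from -1 (fully open) to 1 (shut). In form: tx ty tz wx wy wz hand; .... A call has 1 to 5 rows; each row shifts and turns the commanded pose from where the row before left it, along the tool's axes as they then stand; what a row does not reach is not made up. The controller multiplies each number of a shift by 0.1 m and each number of a turn by 60 degrees. A row lasts 1/8 s, in which the tool goes at most 62.5 mm and 10.7 degrees, less where a joint would pass 70% of its speed; a pose out of reach is approached as far as the arm can. A call with a number of a shift or a turn outside -1 to 1 is refused whole. A call with a gripper value outside its range is refused whole. The fingers move at their own pace and stop on an object; FORCE is the grip in N (left out, the last holds). Time passes only in rows, so rows that do not move let the fingers close. It gives the time, the measured TCP pose, the force, the opening and the grip force at its end, in the units of the state.
- sense(): the state, without advancing time (a new reading comes with each control period).
- snapshot(name): name is "scene" or "top" or "wrist"; returns a dict with "img" (420x560x3 uint8, red, green, blue), "fx", "fy", "cx", "cy" (pixels), "extrinsics" (4x4, takes a point from camera to world coordinates). Camera axes: x right, y down, z forward; pixel columns grow to the right and rows downward; lengths in mm; the calibration is good to about 2 mm. The wrist camera is an equidistant fisheye: a pixel r from the principal point sees the ray r / f radians off the axis. A picture is of the moment at which its call begins. There is no depth.
- hand_in(): hands the job in; it is judged then, once.
The state is a dict: "time": time; "joint_pos": joint angles; "qd": joint speeds; "joint_efforts": joint torques, N m; "tool_pos": TCP position; "tcp_rot": TCP orientation; "ft_force": force on the tool from outside, world axes, zero at the start; "wrist_torque": the same for the moment, N m; "finger_gap": finger opening in mm; "grip_force": force on a finger pad.
Only numpy, scipy, OpenCV 4.12 (cv2) and the standard library are available. Lean on these libraries where they do the work, as an engineer would, in place of code of your own. Each camera call takes 0.05 s, during which the arm holds its last target. There are 200 camera calls.

## Working session

There is one attempt and no reset: what is moved stays moved. The work goes in short steps, Python scripts to look and compute and a shell command to move; the robot and the scene stay as the last step left them, time stands still between calls to the robot, and variables do not carry over. Pictures are saved under pics/ and viewed, at most 10 in all, crops included, and the job is handed in when it is done.

```bash
mkdir -p pics; python3 - <<'E'
from bench import *
import cv2,numpy as np
s=sense();print(s)
for n in("scene","top"):
    d=snapshot(n);cv2.imwrite(f"pics/{n}0.png",cv2.resize(d["img"][:,:,::-1],(800,600),interpolation=cv2.INTER_CUBIC))
    print(n,d["fx"],d["fy"],d["cx"],d["cy"],np.round(d["extrinsics"],4).tolist())
    np.savez(f"{n}0.npz",**d)
E
```

```text
{'time': 0.0, 'joint_pos': array([ 6.67270750e+01,  7.51410679e+00,  8.53292478e+01, -6.11593275e-04,
        8.72601386e+01, -4.89207408e+00]), 'qd': array([ 0.04923045, -0.06559865, -0.02549245, -0.04560152,  0.09115515,
       -0.06292963]), 'joint_efforts': array([ 6.95152157e-04, -5.69392741e+01, -5.00551128e+01, -1.33767917e-04,
        1.46391938e-02, -1.87693496e-05]), 'tool_pos': array([189.08036911, 569.18994101, 403.65487251]), 'tcp_rot': array([-1.79896832e+02, -8.21718340e-03,  1.61619171e+02]), 'ft_force': array([ 0.30426257,  1.27360689, -0.59452847]), 'wrist_torque': array([-0.00327153, -0.0643701 ,  0.00247817]), 'grip_force': 0.0, 'finger_gap': 85.35185401180905}
scene 407.06339094501305 407.06339094501305 280.18811052618696 212.86898197338206 [[-0.6101, 0.4809, -0.6298, 1257.1657], [0.7922, 0.3834, -0.4747, 591.5521], [0.0132, -0.7885, -0.6149, 833.6921], [0.0, 0.0, 0.0, 1.0]]
top 409.7755705513482 409.7755705513482 281.5113962614809 214.483180382917 [[0.0902, -0.9685, 0.232, 292.5305], [-0.9959, -0.0862, 0.0273, 18.0615], [-0.0065, -0.2335, -0.9723, 1176.8072], [0.0, 0.0, 0.0, 1.0]]
```

View pics/scene0.png

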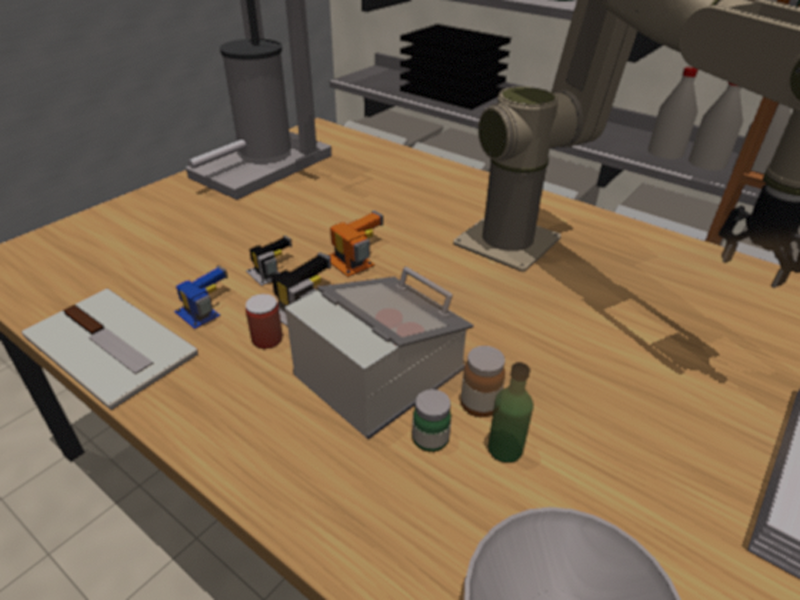

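View pics/top0.png

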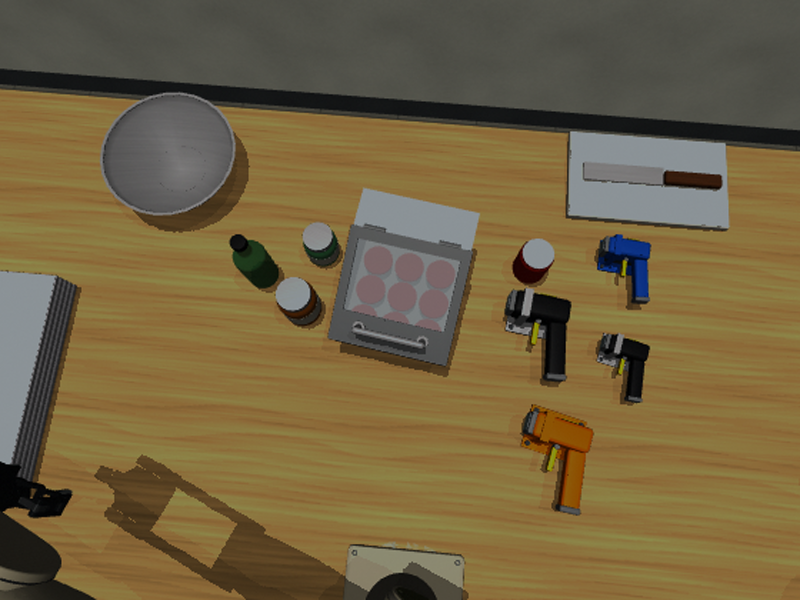

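The scene view shows the bin in the middle, with the larger black scanner just to its −y side. In the top view that scanner is at about (540,335), its yellow trigger at (535,333), and the bin handle bar at about (390,337). The small black, blue and orange scanners are the look-alikes.

```bash
python3 - <<'E'
import cv2,numpy as np
i=np.load("top0.npz")["img"][:,:,::-1]
a=cv2.resize(i[195:275,345:405],None,fx=7,fy=7,interpolation=cv2.INTER_CUBIC)   # 420x560
b=cv2.resize(i[125:265,225:340],None,fx=4,fy=4,interpolation=cv2.INTER_CUBIC)[:560,:380]
b=cv2.resize(i[125:265,225:340],(380,463),interpolation=cv2.INTER_CUBIC) # scale 3.304
c=np.zeros((560,800,3),np.uint8);c[:,:420]=a;c[:463,420:]=b
cv2.imwrite("pics/c1.png",c)
E
```

```text
(no output)
```

View pics/c1.png

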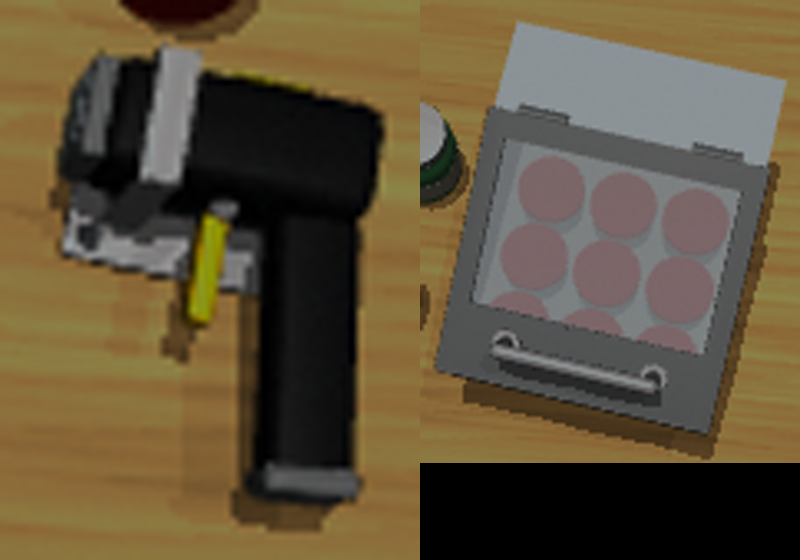

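```bash
cat >h.py <<'E'
import numpy as np
from scipy.optimize import least_squares
def P(d,pts):
    E=d["extrinsics"];c=(np.asarray(pts,float)-E[:3,3])@E[:3,:3]
    return np.c_[c[:,0]/c[:,2]*d["fx"]+d["cx"],c[:,1]/c[:,2]*d["fy"]+d["cy"]]
def W(p,o):
    p=np.asarray(p,float);t=np.radians(o[2]);c,s=np.cos(t),np.sin(t)
    return np.c_[o[0]+c*p[:,0]-s*p[:,1],o[1]+s*p[:,0]+c*p[:,1],p[:,2]]
def ray(d,px,z):
    E=d["extrinsics"];r=E[:3,:3]@np.array([(px[0]-d["cx"])/d["fx"],(px[1]-d["cy"])/d["fy"],1]);o=E[:3,3]
    return o+r*(z-o[2])/r[2]
def fit(d,loc,px,g):
    r=least_squares(lambda o:(P(d,W(loc,o))-px).ravel(),g,loss="soft_l1",x_scale=[10,10,3])
    print(np.round(r.x,2));print(np.round((P(d,W(loc,r.x))-px),1).tolist());return r.x
E
python3 - <<'E'
from h import *
d=np.load("top0.npz")
b=lambda x,y:((x-420)/3.304+225,y/3.307+125)
a=lambda x,y:(x/7+345,y/7+195)
px=np.array([b(516,22),b(785,78),b(495,350),b(655,385),b(438,372),b(712,435),b(490,105),b(778,167)])
loc=[[130,110,175],[130,-110,175],[-131,60,160],[-131,-60,160],[-147,113,107],[-147,-113,107],[56,113,182],[56,-113,182]]
o=fit(d,loc,px,[560,0,0]);print("handle",W([[-131,0,160],[-51,0,329]],o))
for n,q,z in [("trigtop",(222,212),73),("trigtip",(200,322),73),("backhead",(357,220),79),("backend",(355,465),79),("headR1",(382,112),85),("headR0",(358,215),85),("frontend",(265,470),79)]:
    print(n,ray(d,a(*q),z).round(1))
E
```

```text
[605.02  46.71  -7.72]
[[0.2, 0.3], [0.5, 0.5], [1.6, 0.9], [-0.5, 0.7], [-0.4, -0.5], [0.2, -0.7], [-0.1, -0.4], [-1.4, -0.8]]
handle [[475.20369757  64.31860368 160.        ]
 [554.47782682  53.56628146 329.        ]]
trigtop [ 548.6 -214.3   73. ]
trigtip [ 504.1 -207.4   73. ]
backhead [ 548.7 -265.6   79. ]
backend [ 452.8 -267.2   79. ]
headR1 [ 591.5 -272.6   85. ]
headR0 [ 549.4 -264.3   85. ]
frontend [ 447.8 -233.1   79. ]
```

```bash
python3 -m jog '-0.1 -0.2 0 0 0 -0.173 -1; -0.27 -0.46 0 0 0 0 -1; -0.27 -0.46 0 0 0 0 -1; -0.27 -0.46 0 0 0 0 -1; -0.27 -0.46 0 0 0 0 -1'; python3 -m jog '-0.27 -0.46 0 0 0 0 -1; -0.27 -0.46 0 0 0 0 -1; -0.27 -0.46 0 0 0 0 -1; -0.27 -0.46 0 0 0 0 -1; -0.27 -0.46 0 0 0 0 -1'; python3 -m jog '-0.27 -0.46 0 0 0 0 -1; -0.27 -0.46 0 0 0 0 -1; -0.27 -0.46 0 0 0 0 -1; -0.27 -0.46 0 0 0 0 -1; -0.27 -0.46 0 0 0 0 -1'
```

```text
time: 0.72
tool_pos: [273.9, 348.4, 404.3]
tcp_rot: [-180.0, -0.0, 172.0]
ft_force: [0.6, 0.1, 0.3]
finger_gap: 85.4
grip_force: 0.0
time: 1.35
tool_pos: [375.5, 101.8, 404.5]
tcp_rot: [180.0, 0.0, 172.0]
ft_force: [0.9, 0.1, -0.1]
finger_gap: 85.3
grip_force: 0.0
time: 1.98
tool_pos: [477.3, -144.9, 404.3]
tcp_rot: [180.0, -0.0, 172.0]
ft_force: [0.3, 1.4, -0.1]
finger_gap: 85.8
grip_force: 0.0
```

```bash
python3 -m jog '-0.29 -0.42 0.1 0 0 0 -1; -0.28 -0.42 0.3 0 0 0 -1; 0 0 0.3 0 0 0 -1; 0 0 0 0 0 0 -1'; python3 - <<'E'
from bench import *
import cv2,numpy as np
d=snapshot("wrist");np.savez("w1.npz",**d);print(d["fx"],d["cx"],d["cy"],d["extrinsics"].round(3).tolist())
cv2.imwrite("pics/w1.png",cv2.resize(d["img"][:,:,::-1],(800,600),interpolation=cv2.INTER_CUBIC));s=sense();print(s["tool_pos"],s["tcp_rot"])
E
```

```text
time: 2.48
tool_pos: [520.6, -234.0, 330.8]
tcp_rot: [179.8, -0.4, 172.0]
ft_force: [0.2, 0.4, -0.4]
finger_gap: 85.2
grip_force: 0.0
325.19226210127806 281.45368150780854 208.8502216528978 [[0.14, 0.941, 0.307, 439.892], [0.99, -0.134, -0.041, -222.566], [0.003, 0.31, -0.951, 300.162], [0.0, 0.0, 0.0, 1.0]]
[ 521.2248521  -233.90283203  333.34684336] [179.91707869  -0.19611053 171.98898732]
```

View pics/w1.png

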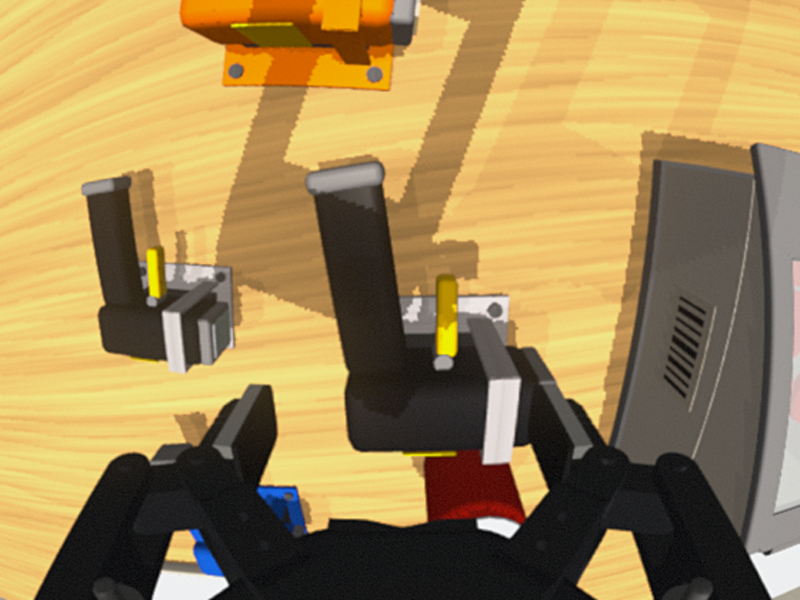

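The wrist view shows the large scanner below the open fingers, with its trigger at (446,315), its handle from (345,180) to (375,375), and the strap at (500,420).

```bash
cat >>h.py <<'E'
def fray(d,px,z):
    E=d["extrinsics"];u=np.array([px[0]-d["cx"],px[1]-d["cy"]]);r=np.hypot(*u);t=r/d["fx"]
    v=E[:3,:3]@np.r_[u/r*np.sin(t),np.cos(t)];o=E[:3,3];return o+v*(z-o[2])/v[2]
E
python3 - <<'E'
from h import *
d=np.load("w1.npz")
for n,q,z in [("trigtipL",(437,277),73),("trigtipR",(456,277),73),("trigrootL",(437,355),73),("trigrootR",(456,353),73),("hbackend",(314,195),79),("hbackhead",(350,375),79),("hfrontend",(382,190),79),("hfronthead",(405,375),79),("headL",(347,375),79),("headL2",(350,445),79)]:
    w=fray(d,np.array(q)*.7,z);t=np.radians(-8);e=w-[522.5,-236.5,0]
    print(n,w.round(1),"rel",round(e[0]*np.cos(t)+e[1]*np.sin(t),1),round(-e[0]*np.sin(t)+e[1]*np.cos(t),1))
E
```

```text
trigtipL [ 504.5 -213.2   73. ] rel -21.0 20.6
trigtipR [ 505.9 -203.6   73. ] rel -21.0 30.3
trigrootL [ 547.8 -218.2   73. ] rel 22.5 21.6
trigrootR [ 548.2 -207.9   73. ] rel 21.4 31.9
hbackend [ 453.8 -266.6   79. ] rel -63.8 -39.4
hbackhead [ 550.3 -265.8   79. ] rel 31.6 -25.2
hfrontend [ 456.6 -234.    79. ] rel -65.6 -6.7
hfronthead [ 554.3 -236.6   79. ] rel 31.5 4.3
headL [ 550.1 -267.4   79. ] rel 31.6 -26.8
headL2 [ 596.1 -274.7   79. ] rel 78.2 -27.6
```

```bash
python3 -m jog '-0.02 -0.055 0.1 0 0 0 -1; 0 0 0.4 0 0 0 -1; 0 0 0.4 0 0 0 -1; 0 0 0.28 0 0 0 -1; 0 0 0 0 0 0 -1' 20; python3 -m jog '0 0 0 0 0 0 -0.5; 0 0 0 0 0 0 -0.5' 20
```

```text
time: 3.15
tool_pos: [522.3, -239.2, 215.2]
tcp_rot: [179.9, -0.2, 172.0]
ft_force: [0.6, 1.1, 0.9]
finger_gap: 85.4
grip_force: 0.0
time: 3.4
tool_pos: [524.1, -239.0, 219.3]
tcp_rot: [179.9, 0.1, 172.0]
ft_force: [-1.0, 10.4, 4.1]
finger_gap: 63.8
grip_force: 5.3
```

```bash
python3 -m jog '0 0 0 0 0 0 -0.4; 0 0 0 0 0 0 -0.3; 0 0 0 0 0 0 -0.2;0 0 0 0 0 0 0' 25;  python3 -m jog '0 0 0 0 0 0 0;0 0 0 0 0 0 0' 25; python3 - <<'E'
from bench import *
import cv2
d=snapshot("wrist")
cv2.imwrite("pics/w2.png",cv2.resize(d["img"][:,:,::-1],(800,600),interpolation=cv2.INTER_CUBIC));s=sense();print(s["tool_pos"],s["finger_gap"],s["ft_force"])
E
```

```text
time: 3.9
tool_pos: [523.8, -239.9, 220.1]
tcp_rot: [-179.9, 0.1, 172.1]
ft_force: [-5.7, 4.0, 9.6]
finger_gap: 59.2
grip_force: 27.7
time: 4.15
tool_pos: [523.8, -239.9, 220.1]
tcp_rot: [-179.9, 0.1, 172.1]
ft_force: [-6.3, 5.6, 9.3]
finger_gap: 59.6
grip_force: 27.7
[ 523.83391274 -239.89536413  220.12532265] 59.85619821408133 [-6.82136247  5.23011324  8.73873313]
```

View pics/w2.png

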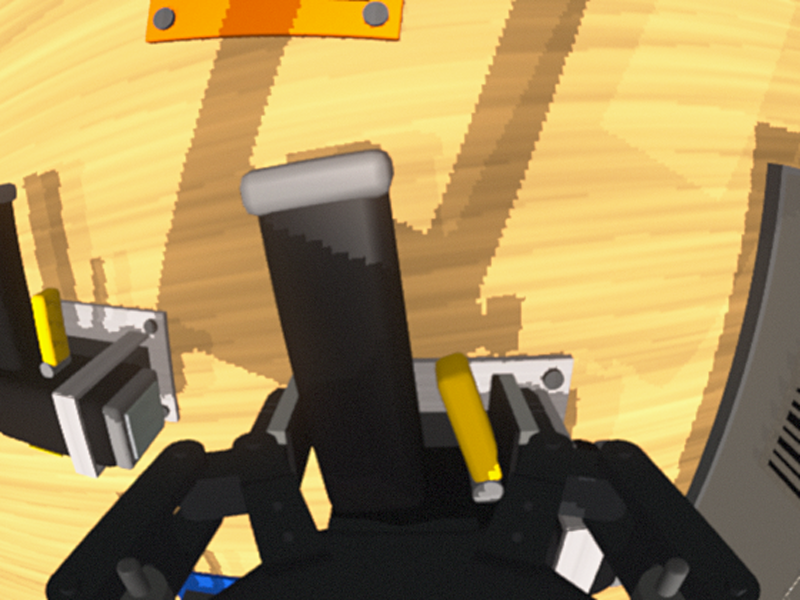

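The trigger is pressed in, but it may not be right home: the gap is 59.7 against a nominal 56. I'll squeeze harder and see whether the gap shrinks.

```bash
python3 -m jog '0 0 0 0 0 0 1;0 0 0 0 0 0 1; 0 0 0 0 0 0 1; 0 0 0 0 0 0 1' 60; python3 - <<'E'
from bench import *
import cv2,numpy as np
d=snapshot("wrist");np.savez("w3.npz",**d)
cv2.imwrite("pics/w3.png",cv2.resize(d["img"][200:400,140:440,::-1],(800,533),interpolation=cv2.INTER_CUBIC));s=sense();print(d["extrinsics"].round(2).tolist(),s["tool_pos"],s["finger_gap"],s["ft_force"])
E
```

```text
time: 4.7
tool_pos: [523.8, -240.0, 220.5]
tcp_rot: [-179.9, 0.1, 172.2]
ft_force: [-9.3, 4.2, 13.3]
finger_gap: 58.1
grip_force: 63.3
[[0.14, 0.94, 0.32, 443.33], [0.99, -0.13, -0.05, -229.13], [-0.0, 0.32, -0.95, 189.13], [0.0, 0.0, 0.0, 1.0]] [ 523.82722632 -240.05927395  220.5411009 ] 58.19020887998401 [-8.43470687  4.45656008 13.34553621]
```

View pics/w3.png

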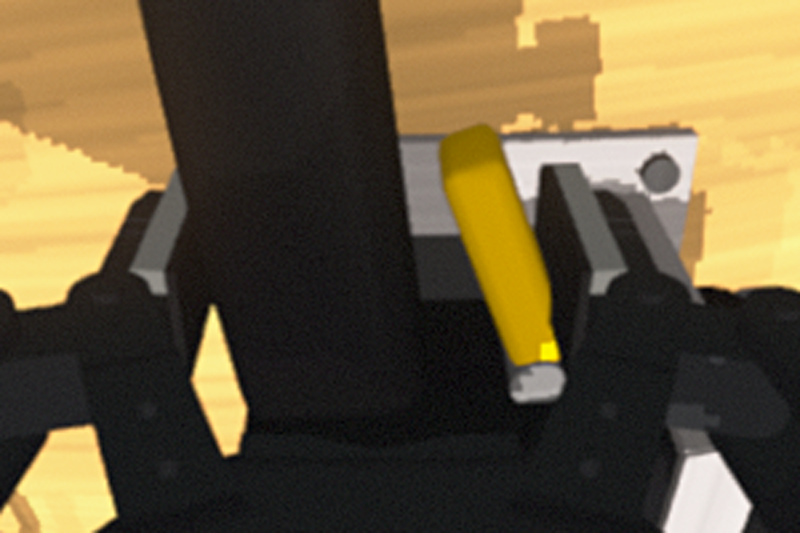

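```bash
python3 - <<'E'
from h import *
d=np.load("w3.npz");d={k:d[k] for k in d}
f=lambda x,y:(x/2.667+140,y/2.667+200)
for a,b in [((498,145),(545,275)),((445,180),(517,355)),((470,165),(535,340)),((380,0),(415,285))]:
    p,q=fray(d,f(*a),73),fray(d,f(*b),73);v=q-p;print(p.round(1),q.round(1),np.degrees(np.arctan2(v[1],v[0])))
E
```

```text
[ 503.5 -219.3   73. ] [ 528.8 -213.3   73. ] 13.302540664697522
[ 508.3 -227.9   73. ] [ 545.4 -218.9   73. ] 13.607546897541509
[ 506.3 -223.8   73. ] [ 542.5 -215.6   73. ] 12.794233146142119
[ 478.6 -233.8   73. ] [ 527.3 -234.7   73. ] -1.0121266555233859
```

The trigger now points at +13.3° against about −7.5° released, so it has turned about 20° (≈0.34 rad), which is fully squeezed. The extra gap is pad compliance. Next I release it and lift.

```bash
python3 -m jog '0 0 0 0 0 0 -0.3;0 0 0 0 0 0 -1; 0 0 0 0 0 0 -1; 0 0 0 0 0 0 -1; 0 0 0 0 0 0 -1' 40; python3 -m jog '0 0 0 0 0 0 -1;0 0 -0.2 0 0 0 -1;0 0 -0.4 0 0 0 -1;0 0 -0.4 0 0 0 -1;0 0 -0.4 0 0 0 -1';python3 -m jog '0 0 -0.3 0 0 0 -1;0 0 0 0 0 0 -1'; python3 - <<'E'
from bench import *
import numpy as np
from h import fray
d=snapshot("wrist");np.savez("w4.npz",**d);s=sense();print(s["joint_pos"].round(1),s["tool_pos"],s["finger_gap"],s["ft_force"])
import cv2
h=cv2.cvtColor(d["img"],cv2.COLOR_RGB2HSV);m=cv2.inRange(h,(24,150,120),(33,255,255))
n,l,st,c=cv2.connectedComponentsWithStats(m)
for i in range(1,n):
    if st[i,4]>60:
        r=cv2.minAreaRect(np.argwhere(l==i)[:,::-1].astype(np.float32));print(st[i],r)
E
```

```text
time: 5.38
tool_pos: [523.2, -240.2, 217.2]
tcp_rot: [-180.0, 0.0, 172.0]
ft_force: [0.7, -1.0, -0.6]
finger_gap: 85.5
grip_force: 0.0
time: 6.0
tool_pos: [523.0, -239.9, 359.7]
tcp_rot: [-180.0, 0.1, 172.0]
ft_force: [-0.7, 0.1, -0.3]
finger_gap: 85.5
grip_force: 0.0
time: 6.25
tool_pos: [523.8, -240.3, 391.8]
tcp_rot: [-179.8, 0.4, 172.0]
ft_force: [-0.0, -0.4, -1.1]
finger_gap: 85.4
grip_force: 0.0
[ -29.7    4.    90.5   -0.    85.2 -111.7] [ 523.33199201 -240.09554686  389.29503735] 85.35305404072628 [-0.75348035  0.4449397  -0.74646675]
[137 153   8  29 182] ((140.447509765625, 167.0027618408203), (28.22409439086914, 6.464736461639404), 86.98721313476562)
[310 194  11  20 168] ((315.0, 203.5), (19.0, 10.0), 90.0)
[289 270  32   4  70] ((304.5044860839844, 271.6248779296875), (2.284257650375366, 31.015939712524414), 87.95458984375)
```

```bash
python3 -m jog '0 0 0 0 0 0.166 -1;0 0 0 0 0 0.166 -1;0 0 0 0 0 0.166 -1;0 0 0 0 0 0.166 -1;0 0 0 0 0 0.166 -1';python3 -m jog '0 0 0 0 0 0.166 -1;0 0 0 0 0 0.166 -1;0 0 0 0 0 0.166 -1;0 0 0 0 0 0.166 -1;0.2 -0.06 0 0 0 0 -1';python3 -m jog '0.5 -0.15 0 0 0 0 -1;0.5 -0.15 0 0 0 0 -1;0.5 -0.15 0 0 0 0 -1;0.5 -0.15 0 0 0 0 -1;0.5 -0.15 0 0 0 0 -1';python3 -m jog '0.25 -0.08 0 0 0 0 -1;0 0 0 0 0 0 -1'
python3 - <<'E'
from bench import *
import cv2,numpy as np
d=snapshot("wrist");np.savez("w5.npz",**d)
cv2.imwrite("pics/w5.png",cv2.resize(d["img"][:,:,::-1],(800,600),interpolation=cv2.INTER_CUBIC));s=sense();print(s["joint_pos"].round(1),s["tool_pos"],s["tcp_rot"])
E
```

```text
time: 6.92
tool_pos: [522.6, -239.7, 385.1]
tcp_rot: [-179.9, -0.1, 121.9]
ft_force: [0.3, 0.1, -0.2]
finger_gap: 85.1
grip_force: 0.0
time: 7.55
tool_pos: [519.2, -219.4, 385.2]
tcp_rot: [-179.9, -0.0, 82.3]
ft_force: [-0.3, 0.6, 0.2]
finger_gap: 85.2
grip_force: 0.0
time: 8.18
tool_pos: [477.2, 40.8, 386.0]
tcp_rot: [-179.9, -0.0, 82.6]
ft_force: [-0.1, 0.8, 0.2]
finger_gap: 85.2
grip_force: 0.0
time: 8.43
tool_pos: [472.9, 66.6, 386.0]
tcp_rot: [-179.9, -0.0, 82.7]
ft_force: [0.2, 0.5, -0.3]
finger_gap: 85.6
grip_force: 0.0
[  1.7 -11.3 105.5  -0.   85.8   9.1] [473.2381609   65.37975881 386.09422815] [-1.79944639e+02  1.56246672e-02  8.26456013e+01]
```

View pics/w5.png

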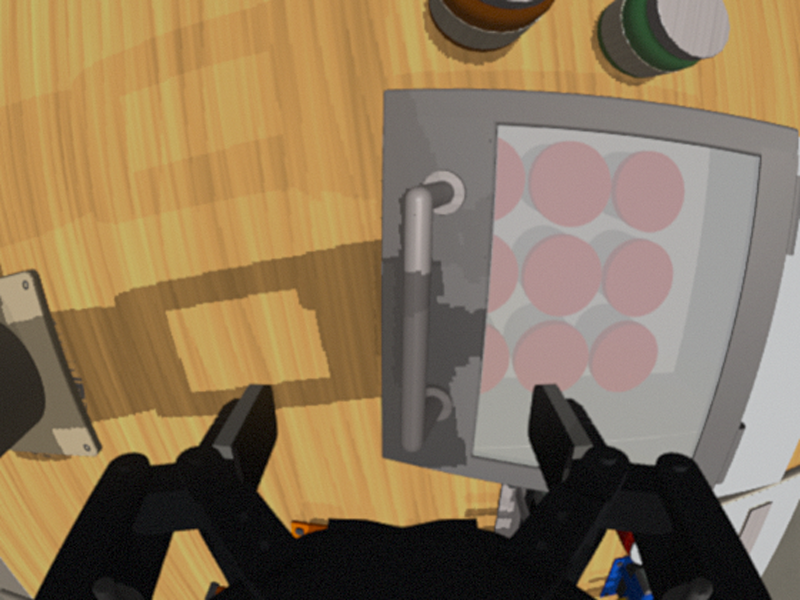

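The bar shows from (418,188) to (412,450), between the fingers.

```bash
python3 - <<'E'
from h import *
d=np.load("w5.npz")
p,q=[fray(d,np.array(a)*.7,162) for a in((418,188),(412,450))];v=p-q
m=(p+q)/2;print(p,q,np.linalg.norm(v),"yaw",np.degrees(np.arctan2(v[1],v[0]))-90,"mid",m)
t=np.radians(82.65);e=m[:2]-[473.2,65.4];print("tool dx,dy",e@[np.cos(t),np.sin(t)],e@[np.sin(t),-np.cos(t)])
E
```

```text
[487.55841965 130.36677622 162.        ] [469.6832885    1.62741257 162.        ] 129.97439773611734 yaw -7.904832824455568 mid [478.62085407  65.9970944  162.        ]
tool dx,dy 1.2856788599477202 5.299925515221158
```

```bash
python3 -m jog '0 0.04 0.2 0 0 0 -1;0 0 0.3 0 0 0 -1;0 0 0.2 0 0 0 -1;0 0 0 0 0 0 -0.5; 0 0 0 0 0 0 0' 30;python3 -m jog '0 0 0 0 0 0 0.4; 0 0 0 0 0 0 1; 0 0 0 0 0 0 1;0 0 0 0 0 0 1;0 0 0 0 0 0 1' 30
```

```text
time: 9.1
tool_pos: [478.2, 63.3, 317.5]
tcp_rot: [180.0, -0.0, 82.4]
ft_force: [0.9, -0.4, -0.8]
finger_gap: 51.7
grip_force: 0.0
time: 9.72
tool_pos: [478.0, 63.8, 317.7]
tcp_rot: [180.0, 0.0, 82.4]
ft_force: [-3.1, 0.1, 4.4]
finger_gap: 10.8
grip_force: 29.3
```

```bash
python3 -c "
import numpy as np
a=np.r_[0,1,np.arange(3,58,2.5),58,59.3,60]
print(a);t=np.radians(a-4.6);print(np.round(np.c_[np.diff(-1.866*np.cos(t)),-np.diff(1.866*np.sin(t))],3))"; python3 -m jog '0 0 0 0 0 0 1' 45
```

```text
[ 0.   1.   3.   5.5  8.  10.5 13.  15.5 18.  20.5 23.  25.5 28.  30.5
 33.  35.5 38.  40.5 43.  45.5 48.  50.5 53.  55.5 58.  59.3 60. ]
[[-0.002 -0.032]
 [-0.003 -0.065]
 [-0.    -0.081]
 [ 0.003 -0.081]
 [ 0.007 -0.081]
 [ 0.01  -0.081]
 [ 0.014 -0.08 ]
 [ 0.017 -0.08 ]
 [ 0.021 -0.079]
 [ 0.024 -0.078]
 [ 0.027 -0.077]
 [ 0.031 -0.075]
 [ 0.034 -0.074]
 [ 0.037 -0.072]
 [ 0.04  -0.071]
 [ 0.043 -0.069]
 [ 0.046 -0.067]
 [ 0.049 -0.065]
 [ 0.052 -0.063]
 [ 0.055 -0.06 ]
 [ 0.057 -0.058]
 [ 0.06  -0.055]
 [ 0.062 -0.053]
 [ 0.064 -0.05 ]
 [ 0.034 -0.025]
 [ 0.019 -0.013]]
time: 9.85
tool_pos: [478.0, 63.8, 317.7]
tcp_rot: [180.0, 0.0, 82.4]
ft_force: [-3.8, 0.3, 5.1]
finger_gap: 10.4
grip_force: 43.8
```

```bash
python3 -m jog '0 -0.002 -0.032 0 0 0 1;0 -0.003 -0.065 0 0 0 1;0 0 -0.081 0 0 0 1;0 0.003 -0.081 0 0 0 1;0 0.007 -0.081 0 0 0 1'
```

```text
time: 10.48
tool_pos: [478.4, 63.7, 351.2]
tcp_rot: [-180.0, 0.0, 82.4]
ft_force: [2.9, 0.0, -4.1]
finger_gap: 10.2
grip_force: 43.9
```

```bash
python3 -m jog '0 0.01 -0.081 0 0 0 1;0 0.014 -0.08 0 0 0 1;0 0.017 -0.08 0 0 0 1;0 0.021 -0.079 0 0 0 1;0 0.024 -0.078 0 0 0 1'
```

```text
time: 11.1
tool_pos: [486.5, 62.6, 390.6]
tcp_rot: [-179.8, 0.0, 82.4]
ft_force: [-7.5, 0.0, -1.3]
finger_gap: 10.4
grip_force: 43.8
```

Forces are low and the lid is following, so I'll continue along the arc.

```bash
python3 -m jog '0 0.027 -0.077 0 0 0 1;0 0.031 -0.075 0 0 0 1;0 0.034 -0.074 0 0 0 1;0 0.037 -0.072 0 0 0 1;0 0.04 -0.071 0 0 0 1'; python3 -m jog '0 0.043 -0.069 0 0 0 1;0 0.046 -0.067 0 0 0 1;0 0.049 -0.065 0 0 0 1;0 0.052 -0.063 0 0 0 1;0 0.055 -0.06 0 0 0 1'
```

```text
time: 11.72
tool_pos: [502.6, 60.4, 427.9]
tcp_rot: [-179.7, 0.0, 82.4]
ft_force: [-18.1, 0.5, 6.7]
finger_gap: 10.1
grip_force: 44.1
time: 12.35
tool_pos: [526.5, 57.0, 462.3]
tcp_rot: [-179.8, 0.1, 82.4]
ft_force: [-24.8, -1.7, 16.2]
finger_gap: 10.6
grip_force: 44.1
```

The force points away from the hinge, so my arc runs slightly tight. I'll ease the path a few mm outward.

```bash
python3 -m jog '0 0.048 -0.063 0 0 0 1;0 0.05 -0.063 0 0 0 1;0 0.056 -0.06 0 0 0 1;0 0.034 -0.025 0 0 0 1;0 0.019 -0.013 0 0 0 1';python3 -m jog '0 0 0 0 0 0 1;0 0 0 0 0 0 1'
python3 - <<'E'
from bench import *
import cv2,numpy as np
for n in("scene","wrist"):
    d=snapshot(n);np.savez(f"{n}6.npz",**d);cv2.imwrite(f"pics/{n}6.png",cv2.resize(d["img"][:,:,::-1],(800,600),interpolation=cv2.INTER_CUBIC))
s=sense();print(s["tool_pos"],s["ft_force"])
E
```

```text
time: 12.98
tool_pos: [548.2, 53.9, 484.6]
tcp_rot: [180.0, 0.1, 82.3]
ft_force: [-11.4, -2.6, 9.1]
finger_gap: 10.1
grip_force: 44.4
time: 13.22
tool_pos: [548.1, 53.9, 484.6]
tcp_rot: [180.0, 0.1, 82.3]
ft_force: [-11.3, -2.9, 8.8]
finger_gap: 10.2
grip_force: 44.4
[548.07034715  53.88050033 484.54914165] [-11.41538642  -2.87550228   8.19093835]
```

View pics/scene6.png

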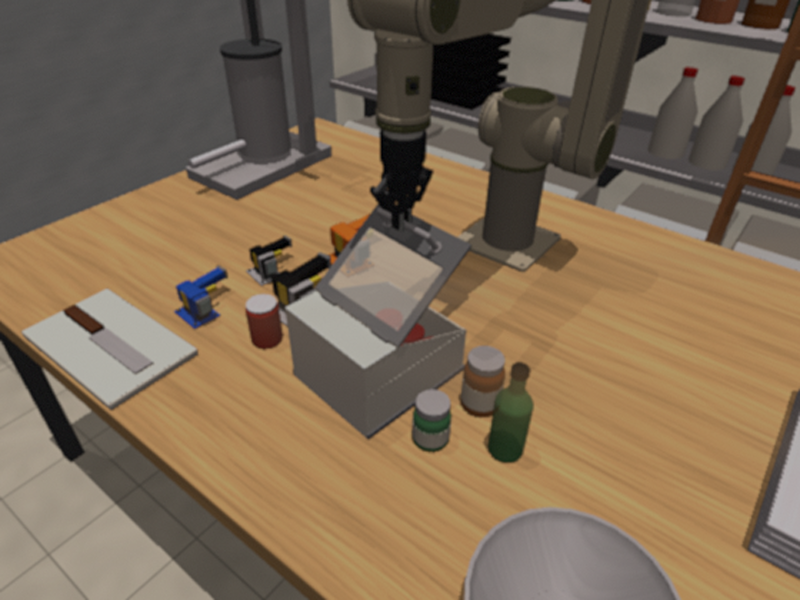

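View pics/wrist6.png

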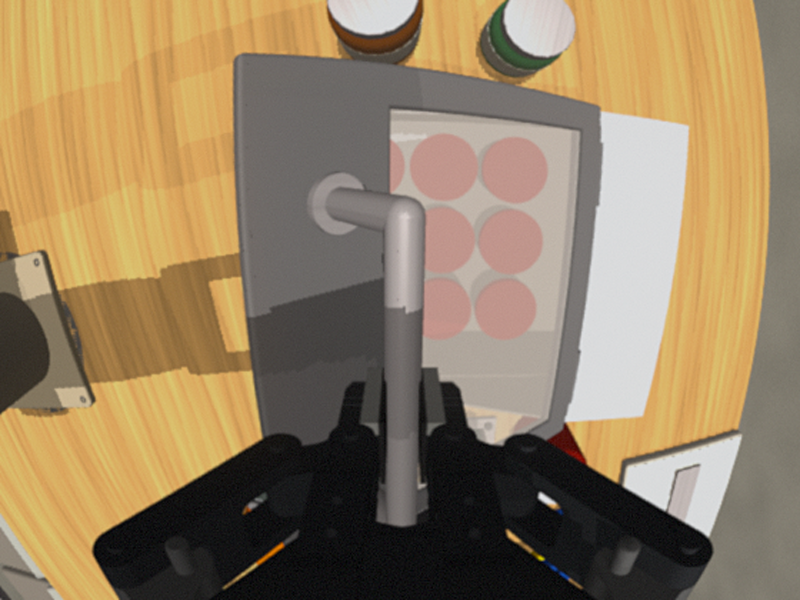

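```bash
python3 - <<'E'
from h import *
o=[605.5,46.7,-7.8]
def F(d,pts):
    E=d["extrinsics"];c=(pts-E[:3,3])@E[:3,:3];rh=np.hypot(c[:,0],c[:,1]);t=np.arctan2(rh,c[:,2])
    return c[:,:2]/rh[:,None]*t[:,None]*d["fx"]+[d["cx"],d["cy"]]
def L(s,n,y,th):
    a=np.radians(th-20);return W([[55-s*np.cos(a)+n*np.sin(a),y,175+s*np.sin(a)+n*np.cos(a)]],o)
w,s=np.load("wrist6.npz"),np.load("scene6.npz")
for th in(54,57,60,63):
    print(th,"wrist corner",(F(w,L(215,8,113,th))/.7).round(),"rear",(F(w,L(0,8,113,th))/.7).round(),"rodend",(F(w,L(180,50,60,th))/.7).round(),"scene +y",(P(s,L(215,8,113,th))/.7).round(),(P(s,L(215,0,113,th))/.7).round(),"-y",(P(s,L(215,8,-113,th))/.7).round())
E
```

```text
54 wrist corner [[219.  63.]] rear [[596. 105.]] rodend [[373. 219.]] scene +y [[472. 244.]] [[473. 246.]] -y [[382. 199.]]
57 wrist corner [[229.  56.]] rear [[597. 105.]] rodend [[398. 222.]] scene +y [[470. 241.]] [[471. 243.]] -y [[379. 196.]]
60 wrist corner [[242.  48.]] rear [[597. 105.]] rodend [[427. 225.]] scene +y [[467. 238.]] [[469. 240.]] -y [[376. 193.]]
63 wrist corner [[259.  39.]] rear [[597. 105.]] rodend [[460. 229.]] scene +y [[465. 236.]] [[466. 238.]] -y [[373. 190.]]
```

Both cameras and the TCP travel put the lid at about 58°, and the jars, bottle and tin are undisturbed. I'll raise it about 2° more and relieve the radial load.

```bash
python3 -m jog '0 0.01 -0.014 0 0 0 1;0 0.014 -0.02 0 0 0 1;0 0.01 -0.014 0 0 0 1;0 0 0 0 0 0 1;0 0 0 0 0 0 1'; python3 -m jog '0 0 0 0 0 0 1;0 0 0 0 0 0 1;0 0 0 0 0 0 1;0 0 0 0 0 0 1'
```

```text
time: 13.95
tool_pos: [551.9, 53.3, 487.9]
tcp_rot: [180.0, 0.1, 82.3]
ft_force: [-4.8, -4.3, 1.7]
finger_gap: 10.1
grip_force: 44.1
time: 14.45
tool_pos: [551.9, 53.3, 487.9]
tcp_rot: [180.0, 0.1, 82.3]
ft_force: [-5.4, -3.7, 1.4]
finger_gap: 10.1
grip_force: 44.1
```

```bash
python3 -c "
from bench import *
print(hand_in())"
```

```text
the job is handed in; nothing more can be done
None
```

The job is handed in at about 14.5 s: I squeezed the scanner trigger right in and let it go with the bin shut, then raised the lid smoothly to about 60° (59.7° from arm travel), and the gripper is still holding it.

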